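Bearing ring from the spring magazine to the dial-gauge stand

TASK

Take the top bearing ring off the spring-loaded magazine, lifting it straight up so that the next ring rises into its place and stays there. Lower the ring you took, without dropping it, over the short pin on the round table of the low dial-gauge stand, so that it lies flat on that table, and let go of it.

Things in the scene. Friction and masses are not known exactly. Their poses are not given: they have to be found in the camera images.
- ring1_center (a point): Centre (half-way up) of the top ring of the spring magazine's stack: a plain steel bearing ring, outer diameter 54 mm, bore 34 mm, 16 mm high, 0.17 kg, lying flat, z up. Only its bottom 4 mm stand between the rod tips; the upper 12 mm are free all round, so it can be gripped across its outside in any direction with the fingertips about 6 mm above its underside.
- ring2_center (a point): Centre (half-way up) of the next ring, identical, lying flat directly under the top ring (two more lie under it). When the top ring is taken off, the spring lifts it by 16 mm, to where the top ring was, within about a second.
- magazine_mouth (a point): On the magazine's axis, level with the top ring's underside, 93 mm above the bench; z up. Fixed grey base 90 x 90 x 12 mm (sides along x, y); four 8 mm steel guide rods on its diagonals, 32.5 mm from the axis, end 4 mm above this point. Between them a sprung platform carries four rings. Spring 104 N/m: each ring's weight sinks it 16 mm; pushing down makes the stack sink.
- stand_seat (a point): Centre of the top of the round steel table (diameter 96 mm, 45 mm above the bench, z up) of the fixed low dial-gauge stand. A pin, 14 mm diameter, rises 10 mm from it; a ring lying round it has its centre 8 mm above this point. Towards +x lie a stem (from 72 mm) and a face-up dial (58 mm wide, at 125 mm, 17 mm higher than here). Grey base: x -60 to 170 mm, y +-55 mm.

How it is judged:
By the outcome, as a careful person would: the job done as asked, in the order asked, and still so for the second after the job is handed in, with the robot touching nothing.
It also fails if it takes over 40 s, if anything falls off the work surface, if the arm or the gripper's body presses on something with over 40 N, if the wrist force passes 120 N, or if a joint passes its speed limit or range.

ROBOT

A 6-joint arm with a two-finger parallel gripper is mounted at the origin on the work surface. World frame = base frame: x ahead of the robot, y to its left, z up, the work surface at z = 0. Lengths are in mm, angles in rad, forces in N, time in s.
With the tool pointing down it reaches from about 275 to 825 mm from the base axis. Payload 4.9 kg.
Tool frame: the origin (TCP) lies at the very end of the fingers, on their centre line; the grasp point (between the pads) lies 19 mm behind it; z points along the fingers, y is the line along which they close (so a half turn about z gives the same grasp; the last joint's range is limited). The gripper opens to 85 mm and grips with 20 to 120 N. Pads are 22 mm wide; open, the fingers measure 114 mm over their backs; the gripper's body (76 mm by 85 mm) begins 54 mm behind the grasp point. The pads swing forward as they close: fully open they stand 13 mm farther back than shut.
Start: joints at [-1.277, 0.326, -0.193, 1.052, 0, 1.437], TCP at [228.192, -500.447, 231.281] pointing down, gripper open.
Joint ranges: [-2.65, 2.65], [-0.97, 1.79], [-1.3, 1.35], [-1.93, 2.1], [-1.47, 1.37], [-3.14, 3.14]. Speed limits (rad/s): [2.57, 2.57, 3.14, 3.14, 3.14, 3.14].

INTERFACE

Orientations are given as a rotation vector (axis times angle).
In Python, from cell import robot, eyes, models gives the robot as it stands.
- The arm moves only by the tool apply_moves, never from a script. Its argument "increments" is a list that holds one entry, the list of rows, each a list of 4 numbers: the shift along the tool's x, y, z in cm, then the turn about the tool's z in degrees. A call has 1 to 10 rows; each row shifts and turns the commanded pose from where the row before left it, along the tool's axes as they then stand; what a row does not reach is not made up. A row lasts 1/12 s, in which the tool goes at most 41.7 mm and 7.16 degrees, less where a joint would pass 70% of its speed; a pose out of reach is approached as far as the arm can. A call with a gripper value outside its range is refused whole. "hand" is the gripper command: -1 is fully open, 1 is shut, values between are in proportion, set as the call begins (left out, the last holds). The fingers move at their own pace and stop on an object; "grip_force" is the grip in N (left out, the last holds). Time passes only in rows, so rows that do not move let the fingers close. It gives the time, the measured TCP pose, the force, the opening and the grip force at its end, in the units of the state.
- robot.get_obs(): the state, without advancing time (a new reading comes with each control period).
- eyes.camera(name): name is "scene" or "top" or "wrist"; returns the picture (400x640x3 uint8, blue, green, red); there is no depth.
- eyes.camera_info(name): a dict with "fx", "fy", "cx", "cy" (pixels), "D" ([k1, k2, p1, p2, k3] as OpenCV has them; the pictures are not rectified), "rvec" (rotation vector, rad) and "tvec" (3), from world to camera coordinates, as OpenCV has them; the wrist camera has in their place "tool_from_camera" (4x4, takes a point from camera to tool coordinates, whose origin is the TCP and whose axes are the flange's). Camera axes: x right, y down, z forward; pixel columns grow to the right and rows downward; lengths in mm; the calibration is good to about 2 mm. A picture is of the moment at which its call begins: read the wrist's pose just before it. camera_info takes no time and is no camera call.
- robot.job_done(): hands the job in; it is judged then, once.
Trained networks look in the newest picture that a camera, given by its name, has taken for a name from the list of things; names that differ only in an ending like _2 or _b are one class to them, and where a whole thing is asked for, a point or a joint stands for the part that bears it (a point fixed in the world has none). Each returns a list of dicts, best first, with "conf" (0 to 1); they miss things now and then, are a little off and sometimes report something else, mostly with a low value. They report only what shows in the picture. A call takes as long as a camera call.
- models.search_frame(camera, name): "position" ([row, column] in pixels, amid what is visible of it).
The state is a dict: "time_s": time; "joints": joint angles; "qd": joint speeds; "joint_torque": joint torques, N m; "eef_pos": TCP position; "tool_rot": TCP orientation; "ft_force": force on the tool from outside, world axes, zero at the start; "ft_torque": the same for the moment, N m; "grip_width": finger opening in mm; "grasp_force": force on a finger pad.
Only numpy, scipy, OpenCV 4.12 (cv2) and the standard library are available. Lean on these libraries where they do the work, as an engineer would, in place of code of your own. Each camera call takes 0.05 s, during which the arm holds its last target. There are 200 camera calls.

## Working session

There is one attempt and no reset: what is moved stays moved. The work goes in short steps, Python scripts to look and compute and a tool call to move; the robot and the scene stay as the last step left them, time stands still between calls to the robot, and variables do not carry over. Pictures are saved under pics/ and viewed, at most 10 in all, crops included, and the job is handed in when it is done.

Besides the shell and the picture viewer there is one more tool, called after "Emit:" as a command line: name --argument value ..., lists and objects as JSON in quotes. apply_moves: Moves the arm, as the interface text tells. Its arguments: {"type":"object","properties":{"increments":{"type":"array","items":{"type":"array","items":{"type":"array","items":{"type":"number"}}}},"hand":{"type":"number"},"grip_force":{"type":"number"}},"required":["increments"]}

```bash
ls; mkdir -p pics
cat > h.py <<'E'
import numpy as np, cv2
from cell import robot, eyes, models
def ray(cam,px,obs=None):
    """px=(col,row) -> origin, dir in world"""
    i=eyes.camera_info(cam); K=np.array([[i['fx'],0,i['cx']],[0,i['fy'],i['cy']],[0,0,1]])
    u=cv2.undistortPoints(np.array([[px]],float),K,np.array(i['D'],float))[0,0]
    d=np.array([u[0],u[1],1.])
    if cam=='wrist':
        T=np.array(i['tool_from_camera']); R=cv2.Rodrigues(np.array(obs['tool_rot'],float))[0]
        return R@T[:3,3]+obs['eef_pos'], R@T[:3,:3]@d
    R=cv2.Rodrigues(np.array(i['rvec'],float))[0]
    return -R.T@np.array(i['tvec'],float).ravel(), R.T@d
def atz(cam,px,z,obs=None):
    o,d=ray(cam,px,obs); return o+d*(z-o[2])/d[2]
E
python3 - <<'E'
from h import *
o=robot.get_obs(); print(o)
for c in ('scene','top','wrist'):
    im=eyes.camera(c); cv2.imwrite(f'pics/a_{c}.png',im)
    for n,z in (('ring1_center',101),('magazine_mouth',93),('stand_seat',45)):
        for r in models.search_frame(c,n)[:2]:
            p=r['position']; print(c,n,np.round(p,1),round(r['conf'],2),np.round(atz(c,(p[1],p[0]),z,o),1))
E
```

```text
pics
{'time_s': 0.0, 'joints': array([-1.27723497e+00,  3.26963955e-01, -1.93601146e-01,  1.05195553e+00,
       -1.69898909e-05,  1.43655760e+00]), 'qd': array([-0.00173243,  0.00155152, -0.00090271,  0.00179471, -0.00233381,
       -0.00172374]), 'joint_torque': array([-7.12948207e-06, -4.43397975e+01,  2.62441367e+01,  1.57164579e-02,
       -1.13862336e-04, -1.29486182e-05]), 'eef_pos': array([ 227.9970692 , -499.88545631,  230.48432515]), 'tool_rot': array([-3.06831889e+00, -6.66509690e-01,  2.42007991e-04]), 'ft_force': array([-0.28195119,  0.09668692, -0.14597218]), 'ft_torque': array([ 0.02292722,  0.03274061, -0.0271896 ]), 'grasp_force': 0.0, 'grip_width': 85.78861919277699}
scene ring1_center [269.7 291.8] 0.79 [ 557.2 -164.   101. ]
scene magazine_mouth [303.7 301.1] 0.76 [ 600.7 -206.2   93. ]
scene stand_seat [172.1 369.9] 0.86 [552.8 177.6  45. ]
top ring1_center [181.8 426.1] 0.95 [ 562.3 -166.4  101. ]
top magazine_mouth [206.3 402. ] 0.84 [ 521.6 -124.5   93. ]
top stand_seat [209.  216.6] 0.63 [528.  206.5  45. ]
```

View pics/a_top.png

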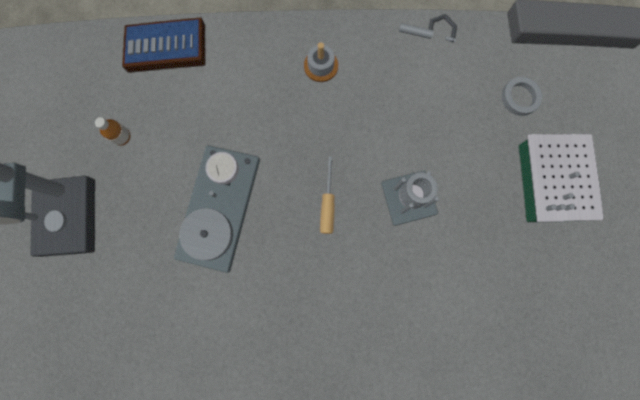

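View pics/a_scene.png

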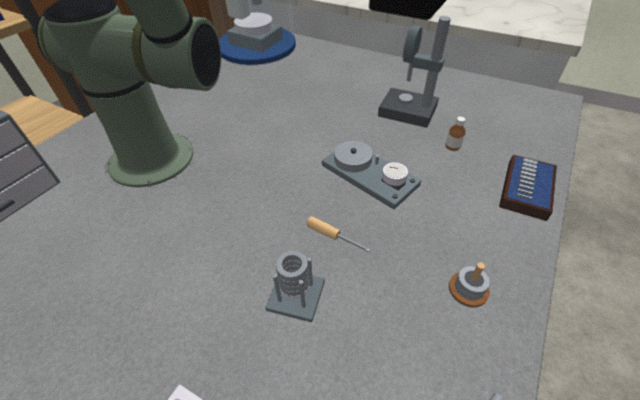

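The top view shows the ring stack at about (422,188) and the stand's table with its pin at about (204,233), with the dial at (221,167). The scene view shows the ring at (292,262) and the pin at (353,151).

Run:
```python
from h import *
np.set_printoptions(suppress=True,precision=1)
print('ring',atz('top',(422,187),109),atz('scene',(292,261),109))
print('pin',atz('top',(204,233),55),atz('scene',(353,150),55),'dial',atz('top',(221,167),62),atz('scene',(396,173),62))
b=[atz('top',p,12)[:2] for p in ((383,183),(428,170),(438,213),(393,224))]; print('base',b)
for k in range(4): d=b[(k+1)%4]-b[k]; print(np.linalg.norm(d),np.degrees(np.arctan2(d[1],d[0]))%90)
i=eyes.camera_info('wrist'); print(np.array(i['tool_from_camera']),i['fx'],i['cx'],i['cy'])
print(cv2.Rodrigues(robot.get_obs()['tool_rot'])[0])
```

```text
ring [ 551.7 -156.8  109. ] [ 551.6 -153.3  109. ]
pin [483.1 225.6  55. ] [487.2 221.3  55. ] dial [603.1 196.3  62. ] [612.6 184.8  62. ]
base [array([ 579.6, -105.8]), array([ 604.4, -195. ]), array([ 519.7, -209.6]), array([ 499.9, -121.9])]
92.57525778957873 15.57317682894768
85.96806114220662 9.77337511230536
89.86302182990674 12.751156890097562
81.31557942387316 11.43626700772062
[[   0.    -0.9   -0.3   82.7]
 [   1.     0.     0.    -1.2]
 [  -0.    -0.3    0.9 -143.6]
 [   0.     0.     0.     1. ]] 359.1059514999817 321.8127885750808 195.95095863413707
[[ 0.9  0.4  0. ]
 [ 0.4 -0.9 -0. ]
 [-0.   0.  -1. ]]
```

View pics/a_wrist.png

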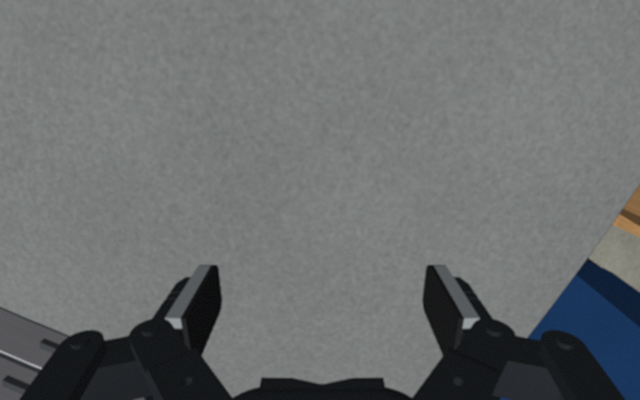

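The wrist view shows only the bench, with the open fingertips near (217,265) and (428,265). I'll move over the magazine now.

Emit:
apply_moves --increments '[[[2.9,-1.2,0,0],[2.9,-1.2,0,0],[2.9,-1.2,0,0],[2.9,-1.2,0,0],[2.9,-1.2,0,0],[2.9,-1.2,0,0],[2.9,-1.2,0,0],[2.9,-1.2,0,0],[2.9,-1.2,0,0],[2.9,-1.2,0,0]]]'

```text
time_s: 1.43
eef_pos: [443.2, -269.7, 231.5]
tool_rot: [3.07, 0.667, 0.0]
ft_force: [-0.4, -0.2, -0.0]
grip_width: 85.3
grasp_force: 0.0
```

Emit:
apply_moves --increments '[[[2.9,-1.2,0,0],[2.9,-1.2,0,0],[2.9,-1.2,0,0],[2.9,-1.2,0,0],[2.9,-1.2,0,0],[0,0,1,4],[0,0,1,4],[0,0,1,4],[0,0,0,0],[0,0,0,0]]]' --hand -0.6

```text
time_s: 2.27
eef_pos: [548.9, -156.0, 201.0]
tool_rot: [-3.122, -0.345, 0.002]
ft_force: [0.3, -1.1, 0.6]
grip_width: 68.3
grasp_force: 0.0
```

Run:
```python
from h import *
np.set_printoptions(suppress=True,precision=2)
o=robot.get_obs(); print(o['time_s'],o['eef_pos'],o['tool_rot'],o['grip_width'],np.abs(o['qd']).max())
im=eyes.camera('wrist'); cv2.imwrite('pics/b_wrist.png',im)
for n,z in (('ring1_center',101),('magazine_mouth',93)):
    for r in models.search_frame('wrist',n)[:1]:
        p=r['position']; print(n,p,r['conf'],atz('wrist',(p[1],p[0]),z,o))
i=eyes.camera_info('wrist');T=np.array(i['tool_from_camera']);K=np.array([[i['fx'],0,i['cx']],[0,i['fy'],i['cy']],[0,0,1]])
for px,y in (((217,265),-42.9),((428,265),42.9)):  # fingertip heights when open
    u=cv2.undistortPoints(np.array([[px]],float),K,np.array(i['D']))[0,0]; d=T[:3,:3]@[u[0],u[1],1]
    for s in (1,-1):
        k=(s*y-T[1,3])/d[1]
        if k>0: print('tip tool', T[:3,3]+k*d)
```

```text
2.2667 [ 548.94 -155.99  200.96] [-3.12 -0.35  0.  ] 68.30962759414489 0.02064015130556587
ring1_center [208.5, 333.2] 0.8 [ 541.02 -165.3   101.  ]
magazine_mouth [143.5, 325.8] 0.56 [ 584.69 -149.93   93.  ]
tip tool [ 10.64 -42.9  -17.65]
tip tool [  8.22  42.9  -13.46]
```

View pics/b_wrist.png

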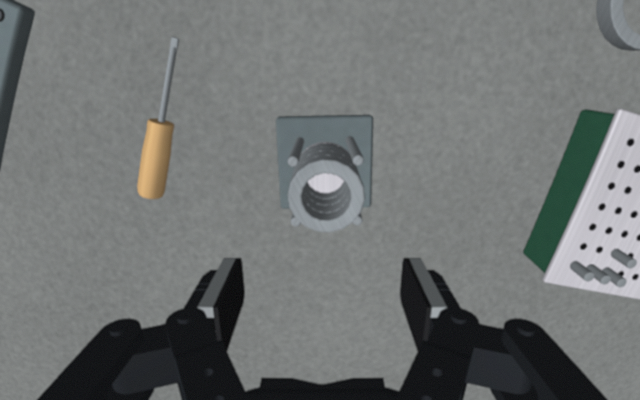

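The wrist view shows the ring centred at about (326,195) between the fingers, with the base sides now parallel to the image axes and the rod tips on the diagonals. Opened wide, the fingertips stand about 15 mm behind the TCP, so the TCP is defined at the shut position. Next I'll fit the ring's outline.

```bash
cat >> h.py <<'E'
def ringfit(im,c,z,o,r0=(28,48),R=27.):
    """refine ring outer circle: search gradient along radial directions, project to plane z, fit circle"""
    g=cv2.GaussianBlur(cv2.cvtColor(im,cv2.COLOR_BGR2GRAY),(0,0),1).astype(np.float32); P=[]
    for a in np.radians(np.arange(0,360,6)):
        rr=np.arange(*r0,.25); v=cv2.remap(g,(c[0]+rr*np.cos(a)).astype(np.float32)[None],(c[1]+rr*np.sin(a)).astype(np.float32)[None],1)[0]
        d=np.gradient(v); k=d.argmin()
        if d[k]<-1: P.append(atz('wrist',(c[0]+rr[k]*np.cos(a),c[1]+rr[k]*np.sin(a)),z,o)[:2])
    P=np.array(P)
    from scipy.optimize import least_squares
    s=least_squares(lambda q:np.hypot(*(P-q[:2]).T)-q[2],[*P.mean(0),R],loss='soft_l1',f_scale=.5)
    return s.x,len(P),np.median(abs(s.fun))
E
python3 - <<'E'
from h import *
np.set_printoptions(suppress=True,precision=1)
o=robot.get_obs(); im=cv2.imread('pics/b_wrist.png')
print(ringfit(im,(326.5,195.5),109,o))
t=np.array([atz('wrist',p,97,o)[:2] for p in ((295,157),(357,160),(295,219),(358,219))]); print(t,t.mean(0))
b=[atz('wrist',p,12,o)[:2] for p in ((277,116),(372,115),(372,206))]
d=b[1]-b[0]; print(np.linalg.norm(d),np.degrees(np.arctan2(d[1],d[0])),(b[0]+b[2])/2)
R=cv2.Rodrigues(o['tool_rot'])[0]; print(np.degrees(np.arctan2(R[1,1],R[0,1])))
E
```

```text
(array([ 551.7, -157.8,   26.3]), 60, np.float64(0.21226052597673117))
[[ 572.1 -131.4]
 [ 579.5 -174.7]
 [ 525.8 -140.6]
 [ 536.  -186.6]] [ 553.4 -158.3]
87.03910913225116 -76.81843636265127 [ 553.5 -159.6]
-77.4480305807921
```

Emit:
apply_moves --increments '[[[0.25,0.26,1.5,0],[0,0,2,0],[0,0,2,0],[0,0,1.5,0],[0,0,1.2,0],[0,0,1,0],[0,0,0.8,0],[0,0,0.4,0],[0,0,0,0],[0,0,0,0]]]'

```text
time_s: 3.25
eef_pos: [552.6, -158.4, 97.7]
tool_rot: [3.123, 0.342, 0.001]
ft_force: [0.2, 0.4, 0.3]
grip_width: 68.6
grasp_force: 0.0
```

Run:
```python
from h import *
np.set_printoptions(suppress=True,precision=2)
o=robot.get_obs(); print(o['time_s'],o['eef_pos'],o['ft_force'])
a=eyes.camera('wrist'); b=eyes.camera('scene')
b=cv2.resize(b[180:340,200:380],None,fx=3,fy=3,interpolation=cv2.INTER_CUBIC)[:400]
cv2.imwrite('pics/c.png',np.vstack([cv2.resize(a[100:,120:520],(540,405))[:, :540][:200*2-200],b]))
```

```text
3.25 [ 552.62 -158.37   97.69] [0.16 0.42 0.28]
```

View pics/c.png

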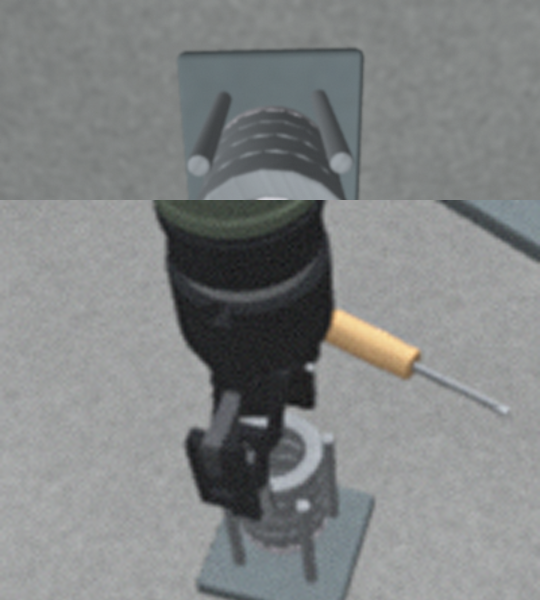

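The finger stands beside the ring in the scene crop, with its tip corner at about scene pixel (286,285). I'll check the tip height by projecting it.

Run:
```python
from h import *
np.set_printoptions(suppress=True,precision=1)
o=robot.get_obs(); R=cv2.Rodrigues(o['tool_rot'])[0]
i=eyes.camera_info('scene');K=np.array([[i['fx'],0,i['cx']],[0,i['fy'],i['cy']],[0,0,1]])
for zt in (0,-8,-16):
    P=[R@np.array([x,y,zt])+o['eef_pos'] for x in(-11,11) for y in(34.3,42)]
    q=cv2.projectPoints(np.array(P),np.array(i['rvec']),np.array(i['tvec']),K,np.array(i['D']))[0][:,0]
    print(zt,((q-[200,180])*3+[0,200]).round())
```

```text
0 [[235. 508.]
 [229. 520.]
 [272. 518.]
 [267. 530.]]
-8 [[233. 500.]
 [228. 513.]
 [271. 510.]
 [266. 523.]]
-16 [[231. 493.]
 [226. 505.]
 [270. 502.]
 [265. 515.]]
```

Emit:
apply_moves --increments '[[[0,0,0.15,0],[0,0,0,0],[0,0,0,0],[0,0,0,0],[0,0,0,0],[0,0,0,0],[0,0,0,0],[0,0,0,0],[0,0,0,0],[0,0,0,0]]]' --hand 1 --grip_force 50

```text
time_s: 4.18
eef_pos: [552.4, -158.2, 95.8]
tool_rot: [3.123, 0.342, 0.0]
ft_force: [1.3, -0.4, -0.4]
grip_width: 51.2
grasp_force: 51.9
```

Emit:
apply_moves --increments '[[[0,0,-0.1,0],[0,0,-0.3,0],[0,0,-0.3,0],[0,0,-0.5,0],[0,0,-0.5,0],[0,0,-0.7,0],[0,0,-1,0],[0,0,-1.5,0],[0,0,-1.1,0],[0,0,0,0]]]'

```text
time_s: 5.02
eef_pos: [554.1, -158.9, 159.0]
tool_rot: [3.12, 0.342, 0.007]
ft_force: [-0.3, -0.1, -1.1]
grip_width: 51.3
grasp_force: 52.4
```

Run:
```python
from h import *
np.set_printoptions(suppress=True,precision=2)
o=robot.get_obs(); print(o['time_s'],o['eef_pos'],o['ft_force'],o['grip_width'])
a=eyes.camera('wrist'); b=eyes.camera('scene')
b=cv2.resize(b[180:330,200:380],None,fx=2.2,fy=2.2,interpolation=cv2.INTER_CUBIC)
a=cv2.resize(a[120:,120:520],(396,277))
cv2.imwrite('pics/d.png',np.vstack([a,b]))
```

```text
5.0167 [ 554.12 -158.92  159.  ] [-0.32 -0.12 -1.08] 51.32133711202703
```

View pics/d.png

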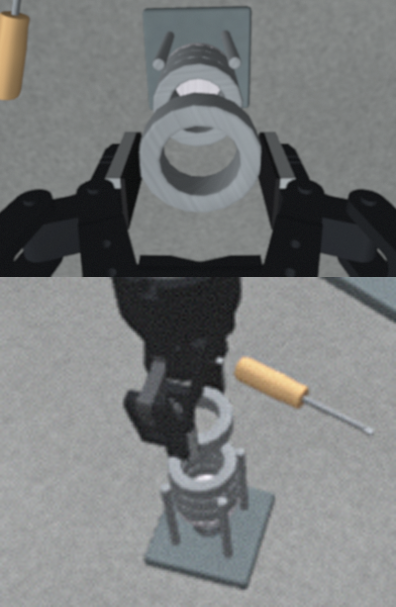

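The ring is held alone between the pads. The next ring has risen to the mouth, level with the rod tips (scene crop around (200,470)). I'll carry the ring toward the stand and stop short so the pin can be seen.

Emit:
apply_moves --increments '[[[-0.2,-1.5,-0.4,0],[-0.4,-2.6,-0.4,0],[-0.4,-3.1,-0.4,0],[-0.4,-3.1,-0.4,0],[-0.4,-3.1,-0.4,0],[-0.4,-3.1,0,0],[-0.4,-3.1,0,0],[-0.4,-3.1,0,0],[-0.4,-3.1,0,0],[-0.4,-3.1,0,0]]]'

```text
time_s: 5.95
eef_pos: [450.5, 117.4, 175.2]
tool_rot: [-3.122, -0.342, 0.003]
ft_force: [0.2, -0.4, -1.6]
grip_width: 51.4
grasp_force: 52.5
```

Emit:
apply_moves --increments '[[[-0.4,-3.1,0,0],[-0.4,-3.1,0,0],[-0.4,-3.1,0,0],[-0.3,-2.6,0,0],[0,-1.3,0,5.5],[0,0,0,5.5],[0,0,0,5.5],[0,0,0,5.5],[0,0,0,5.5],[0,0,0,0]]]'

```text
time_s: 6.78
eef_pos: [425.7, 80.3, 176.3]
tool_rot: [-3.017, 0.11, 0.048]
ft_force: [1.4, 0.8, -1.8]
grip_width: 51.3
grasp_force: 52.8
```

Run:
```python
from h import *
np.set_printoptions(suppress=True,precision=2)
o=robot.get_obs(); print(o['time_s'],o['eef_pos'],o['tool_rot'],o['ft_force'],o['grip_width'])
a=eyes.camera('wrist'); cv2.imwrite('pics/e.png',a)
for r in models.search_frame('wrist','stand_seat')[:2]:
    p=r['position']; print(p,r['conf'],atz('wrist',(p[1],p[0]),45,o))
```

```text
6.7833 [425.69  80.26 176.31] [-3.02  0.11  0.05] [ 1.36  0.84 -1.78] 51.313776999709795
[85.2, 181.4] 0.84 [505.61 201.03  45.  ]
```

View pics/e.png

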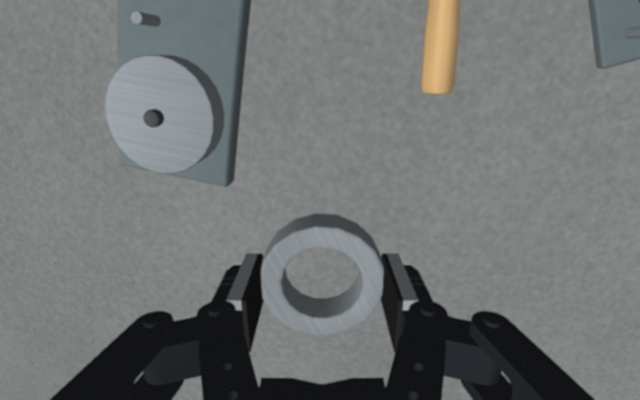

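The wrist view shows the table with its pin at about (153,118), but the tool stopped short of its target and is tilted. I'll check the joints.

Run:
```python
from h import *
np.set_printoptions(suppress=True,precision=3)
o=robot.get_obs(); print(o['time_s'],o['eef_pos'],o['joints'],o['qd'],o['tool_rot']); print(cv2.Rodrigues(o['tool_rot'])[0])
print('pin',atz('wrist',(153,117),55,o),'stem?',atz('wrist',(137,17),45,o))
```

```text
6.8833 [425.768  83.087 176.513] [-0.066  0.177 -0.552  0.877  0.123  3.141] [ 0.041  0.002  0.006 -0.004  0.005 -0.003] [-3.015  0.102  0.047]
[[ 0.997 -0.069 -0.027]
 [-0.065 -0.99   0.125]
 [-0.035 -0.123 -0.992]]
pin [483.487 228.242  55.   ] stem? [557.668 231.444  45.   ]
```

Joint 6 has hit its range limit at 3.14 rad. I'll turn the other way, to the equivalent half-turn grasp at about 160° yaw.

Emit:
apply_moves --increments '[[[0,0,0,-6],[0,0,0,-7],[0,0,0,-7],[0,0,0,-7],[0,0,0,-7],[0,0,0,-7],[0,0,0,-7],[0,0,0,-7],[0,0,0,0],[0,0,0,0]]]'

```text
time_s: 7.72
eef_pos: [425.7, 85.0, 176.6]
tool_rot: [-2.72, -1.305, -0.045]
ft_force: [-0.2, -0.3, -1.6]
grip_width: 51.5
grasp_force: 52.8
```

The joint limit left the tool tilted by about 7°, and later rows keep that tilt. The way to undo it is to run gently against joint 6's opposite limit, which leans the tool the other way. That also suits the target yaw of about -15°, so I'll unwind there.

Emit:
apply_moves --increments '[[[0,0,0,-7],[0,0,0,-7],[0,0,0,-7],[0,0,0,-7],[0,0,0,-7],[0,0,0,-7],[0,0,0,-7],[0,0,0,-7],[0,0,0,-7],[0,0,0,-7]]]'

```text
time_s: 8.55
eef_pos: [425.8, 84.7, 176.7]
tool_rot: [-1.491, -2.665, -0.147]
ft_force: [0.3, 0.4, -1.3]
grip_width: 51.4
grasp_force: 52.8
```

Emit:
apply_moves --increments '[[[0,0,0,-7],[0,0,0,-7],[0,0,0,-7],[0,0,0,-7],[0,0,0,-7],[0,0,0,-7],[0,0,0,-7],[0,0,0,-7],[0,0,0,-7],[0,0,0,-7]]]'

```text
time_s: 9.38
eef_pos: [425.8, 84.7, 176.7]
tool_rot: [0.314, -3.105, -0.198]
ft_force: [0.7, 0.2, -2.5]
grip_width: 51.2
grasp_force: 52.8
```

Emit:
apply_moves --increments '[[[0,0,0,-7],[0,0,0,-7],[0,0,0,-7],[0,0,0,-7],[0,0,0,-7],[0,0,0,-7],[0,0,0,-7],[0,0,0,-7],[0,0,0,-7],[0,0,0,-7]]]'

```text
time_s: 10.22
eef_pos: [425.8, 84.7, 176.7]
tool_rot: [-2.009, 2.329, 0.173]
ft_force: [-0.0, -0.2, -2.1]
grip_width: 51.1
grasp_force: 52.8
```

Emit:
apply_moves --increments '[[[0,0,0,-7],[0,0,0,-7],[0,0,0,-7],[0,0,0,-7],[0,0,0,-7],[0,0,0,-7],[0,0,0,-7],[0,0,0,-7],[0,0,0,-7],[0,0,0,0]]]'

```text
time_s: 11.05
eef_pos: [425.8, 84.7, 176.7]
tool_rot: [-2.884, 0.927, 0.097]
ft_force: [-0.4, 0.1, -1.9]
grip_width: 51.2
grasp_force: 52.8
```

```bash
cat > s.py <<'E'
from h import *
np.set_printoptions(suppress=True,precision=3)
o=robot.get_obs(); R=cv2.Rodrigues(o['tool_rot'])[0]
print(o['time_s'],o['eef_pos'],o['joints'],'tilt deg (x,y)',np.degrees(R[:2,2]),'yaw',np.degrees(np.arctan2(R[1,0],R[0,0])),o['ft_force'],o['grip_width'])
E
python3 s.py
```

```text
11.05 [425.825  84.682 176.69 ] [-0.062  0.177 -0.551  0.877  0.123 -2.583] tilt deg (x,y) [-1.529  7.14 ] yaw -35.42236156424323 [-0.363  0.09  -1.913] 51.151072712741424
```

Emit:
apply_moves --increments '[[[0,0,0,-7],[0,0,0,-7],[0,0,0,-7],[0,0,0,-7],[0,0,0,-5],[0,0,0,-5],[0,0,0,-5],[0,0,0,0]]]'

```text
time_s: 11.72
eef_pos: [424.0, 134.4, 176.8]
tool_rot: [-3.05, -0.109, 0.024]
ft_force: [-0.2, 0.3, -1.8]
grip_width: 50.9
grasp_force: 53.0
```

```bash
python3 s.py
```

```text
11.7167 [424.021 134.434 176.789] [ 0.078  0.183 -0.54   0.86   0.09  -3.135] tilt deg (x,y) [-1.1    5.092] yaw 4.112120123797685 [-0.2    0.295 -1.764] 50.93590401799365
```

It works: the tilt fell from 7.1° to 5.1°. I'll continue.

Emit:
apply_moves --increments '[[[0,0,0,-5],[0,0,0,-5],[0,0,0,-5],[0,0,0,-5],[0,0,0,0],[0,0,0,0]]]'

```text
time_s: 12.22
eef_pos: [405.1, 215.7, 176.5]
tool_rot: [-3.083, -0.483, -0.007]
ft_force: [-0.7, 0.4, -0.9]
grip_width: 51.5
grasp_force: 53.1
```

```bash
python3 s.py
```

```text
12.2167 [405.118 215.711 176.475] [ 0.315  0.201 -0.515  0.847  0.02  -3.137] tilt deg (x,y) [0.079 1.227] yaw 17.792203650788736 [-0.656  0.385 -0.852] 51.54717719564317
```

Emit:
apply_moves --increments '[[[0,0,0,-6],[0,0,0,0],[0,0,0,0]]]'

```text
time_s: 12.47
eef_pos: [395.8, 238.9, 176.5]
tool_rot: [-3.084, -0.595, -0.015]
ft_force: [-0.2, -1.6, -1.8]
grip_width: 51.0
grasp_force: 53.3
```

```bash
python3 s.py
```

```text
12.4667 [395.821 238.898 176.476] [ 0.384  0.207 -0.506  0.848 -0.002 -3.139] tilt deg (x,y) [0.548 0.123] yaw 21.846107055276388 [-0.206 -1.551 -1.826] 51.0267458873381
```

The tilt is down to 0.56°. Now I'll turn away from the limit and look at the pin.

Emit:
apply_moves --increments '[[[0,0,0,6],[0,0,0,7],[0,0,0,7],[0,0,0,7],[0,0,0,5],[0,0,0,0],[0,0,0,0],[0,0,0,0]]]'

```text
time_s: 13.13
eef_pos: [396.3, 238.4, 176.5]
tool_rot: [-3.126, 0.275, -0.015]
ft_force: [0.5, -0.4, -1.2]
grip_width: 51.2
grasp_force: 53.3
```

```bash
cat s.py > t.py
cat >> t.py <<'E'
a=eyes.camera('wrist'); cv2.imwrite('pics/f.png',a)
for r in models.search_frame('wrist','stand_seat')[:2]:
    p=r['position']; print(p,r['conf'],atz('wrist',(p[1],p[0]),45,o))
E
python3 t.py
```

```text
13.1333 [396.251 238.383 176.546] [ 0.383  0.207 -0.506  0.848 -0.002 -2.583] tilt deg (x,y) [0.561 0.133] yaw -10.05237154658206 [ 0.525 -0.411 -1.159] 51.18989910861452
[70.1, 320.7] 0.88 [482.318 225.197  45.   ]
```

View pics/f.png

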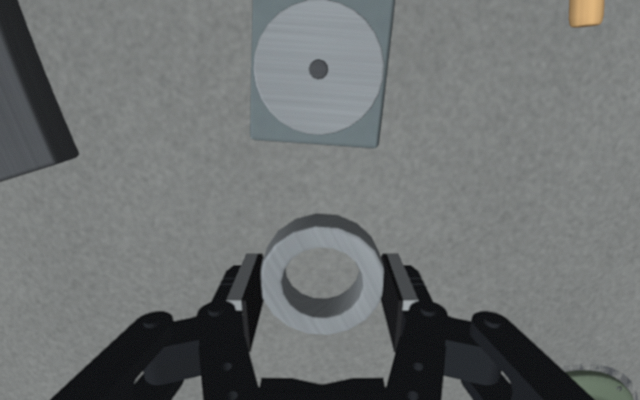

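The wrist view shows the pin top at about (318.5,69) and the table centred near (318,67). The held ring's top face runs from about x 262 to 383 and y 227 to 333. Next I'll work out both positions.

Run:
```python
from h import *
np.set_printoptions(suppress=True,precision=1)
o=robot.get_obs(); R=cv2.Rodrigues(o['tool_rot'])[0]; im=cv2.imread('pics/f.png')
pin=atz('wrist',(318.5,69),55,o); tab=[atz('wrist',p,45,o) for p in ((254,67),(383,67),(318,0.5),(318,134))]
print('pin',pin,'table',(tab[0]+tab[1])/2,(tab[2]+tab[3])/2,np.linalg.norm(tab[0]-tab[1]),np.linalg.norm(tab[2]-tab[3]))
e=o['eef_pos']
for h in (10,13,16):
    q=[R.T@(atz('wrist',p,e[2]+h,o)-e) for p in ((262.5,278),(383,278),(322,227),(322,333.5))]
    print(h,'ring in tool',(q[0]+q[1])/2,(q[2]+q[3])/2,'diam',np.linalg.norm(q[0]-q[1]),np.linalg.norm(q[2]-q[3]))
d=R.T@(np.array([pin[0],pin[1],e[2]])-e); print('pin in tool',d)
```

```text
pin [482.9 226.9  55. ] table [484.8 226.7  45. ] [482.6 227.5  45. ] 94.33110057102179 93.8923203154167
10 ring in tool [ -0.3  -0.6 -10. ] [ -2.9  -0.9 -10. ] diam 51.594013393092546 52.72652936867671
13 ring in tool [  1.6  -0.6 -13. ] [ -1.   -0.9 -13. ] diam 50.44159775943434 51.548817600257955
16 ring in tool [  3.4  -0.6 -16. ] [  0.9  -0.9 -16. ] diam 49.289182125776186 50.37110583183921
pin in tool [87.6 -3.5  0.8]
```

Emit:
apply_moves --increments '[[[1.5,-0.08,0,0],[2.8,-0.1,0,0],[2.8,-0.1,0,0],[1.7,0,1,0],[0,0,2.2,0],[0,0,2.5,0],[0,0,2.2,0],[0,0,1.6,0],[0,0,1,0],[0,0,0,0]]]'

```text
time_s: 14.07
eef_pos: [482.5, 226.2, 70.3]
tool_rot: [-3.128, 0.274, -0.009]
ft_force: [0.2, 0.1, -2.6]
grip_width: 50.8
grasp_force: 53.2
```

```bash
python3 s.py
python3 - <<'E'
from h import *
a=eyes.camera('wrist'); b=eyes.camera('scene')
b=cv2.resize(b[100:230,290:450],None,fx=2.5,fy=2.5,interpolation=cv2.INTER_CUBIC)
a=cv2.resize(a[160:,120:520],(400,240))
cv2.imwrite('pics/g.png',np.vstack([a,b]))
E
```

```text
14.0667 [482.51  226.192  70.273] [ 0.3    0.456 -0.456  0.652 -0.001 -2.667] tilt deg (x,y) [0.341 0.072] yaw -10.019949989994645 [ 0.195  0.123 -2.605] 50.8061112323
```

View pics/g.png

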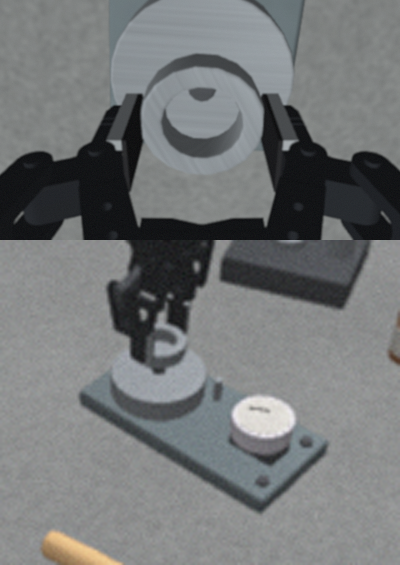

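The wrist view shows the pin through the ring's bore at about pixel (322,255), and the scene view shows the ring above the table. I'll check the centring.

Run:
```python
from h import *
np.set_printoptions(suppress=True,precision=1)
o=robot.get_obs(); R=cv2.Rodrigues(o['tool_rot'])[0];e=o['eef_pos']
p=atz('wrist',(322,249+4),55,o); print('pin centre-ish',p,R.T@(p-e))
for q in ((302,251),(342,251)): print(R.T@(atz('wrist',q,55,o)-e))
```

```text
pin centre-ish [481.9 228.1  55. ] [-2.8 -0.8 17.6]
[ -1.7 -10.8  17.7]
[-1.6  9.2 17.6]
```

Centring is within about 3 mm, against 10 mm of clearance. I'll lower in small steps and watch the force.

Emit:
apply_moves --increments '[[[0,0,0.4,0],[0,0,0.4,0],[0,0,0.3,0],[0,0,0.2,0],[0,0,0.2,0],[0,0,0.1,0],[0,0,0.1,0],[0,0,0.1,0],[0,0,0,0]]]'

```text
time_s: 14.92
eef_pos: [484.2, 226.8, 54.2]
tool_rot: [-3.126, 0.274, -0.015]
ft_force: [0.1, 0.4, -1.2]
grip_width: 51.2
grasp_force: 53.3
```

Emit:
apply_moves --increments '[[[0,0,0.1,0],[0,0,0.1,0],[0,0,0.1,0],[0,0,0,0]]]'

```text
time_s: 15.25
eef_pos: [484.2, 226.8, 51.2]
tool_rot: [-3.126, 0.274, -0.015]
ft_force: [-0.0, 0.4, -0.9]
grip_width: 51.4
grasp_force: 53.3
```

Emit:
apply_moves --increments '[[[0,0,0.1,0],[0,0,0,0],[0,0,0,0]]]'

```text
time_s: 15.5
eef_pos: [484.3, 226.8, 50.4]
tool_rot: [-3.126, 0.274, -0.015]
ft_force: [0.6, 0.4, -1.7]
grip_width: 51.4
grasp_force: 53.3
```

Emit:
apply_moves --increments '[[[0,0,0.1,0],[0,0,0,0],[0,0,0,0]]]'

```text
time_s: 15.75
eef_pos: [484.5, 226.9, 49.5]
tool_rot: [-3.126, 0.274, -0.015]
ft_force: [0.7, 0.7, -1.6]
grip_width: 51.4
grasp_force: 53.3
```

Emit:
apply_moves --increments '[[[0,0,0.1,0],[0,0,0,0],[0,0,0,0]]]'

```text
time_s: 16.0
eef_pos: [484.6, 226.9, 49.3]
tool_rot: [-3.126, 0.274, -0.016]
ft_force: [-2.3, -0.6, 5.6]
grip_width: 51.5
grasp_force: 54.0
```

Contact at TCP z of about 49.3 mm, close to the 48 mm expected. I'll release.

Emit:
apply_moves --increments '[[[0,0,0.03,0],[0,0,0,0]]]' --grip_force 20

```text
time_s: 16.17
eef_pos: [484.6, 226.9, 49.2]
tool_rot: [-3.126, 0.274, -0.016]
ft_force: [-2.2, -1.1, 7.8]
grip_width: 51.0
grasp_force: 54.2
```

Emit:
apply_moves --increments '[[[0,0,0,0],[0,0,0,0],[0,0,0,0],[0,0,0,0],[0,0,0,0],[0,0,0,0]]]' --hand -0.7

```text
time_s: 16.67
eef_pos: [484.3, 226.8, 48.0]
tool_rot: [-3.126, 0.274, -0.015]
ft_force: [0.0, 0.5, 0.5]
grip_width: 72.6
grasp_force: 0.0
```

Emit:
apply_moves --increments '[[[0,0,-0.3,0],[0,0,-0.7,0],[0,0,-1,0],[0,0,-2,0],[0,0,-2.5,0],[0,0,-2.5,0],[-2,0,-1,0],[-2,0,0,0],[-2,0,0,0],[0,0,0,0]]]'

```text
time_s: 17.5
eef_pos: [420.8, 237.2, 148.6]
tool_rot: [-3.127, 0.271, -0.012]
ft_force: [-1.0, -0.4, 0.9]
grip_width: 72.2
grasp_force: 0.0
```

```bash
python3 s.py
python3 - <<'E'
from h import *
a=eyes.camera('wrist'); b=eyes.camera('scene')
b1=cv2.resize(b[100:230,290:450],(400,325),interpolation=cv2.INTER_CUBIC)
b2=cv2.resize(b[220:350,220:380],(400,325),interpolation=cv2.INTER_CUBIC)
a=a[:260,80:]; a=cv2.resize(a,(560,260)); a=np.hstack([a,np.zeros((260,240,3),np.uint8)])
cv2.imwrite('pics/h.png',np.vstack([a,np.hstack([b1,b2])]))
E
```

```text
17.5 [420.763 237.236 148.566] [ 0.361  0.275 -0.496  0.792 -0.    -2.608] tilt deg (x,y) [0.455 0.149] yaw -9.925372476354234 [-0.958 -0.367  0.946] 72.23465718912517
```

View pics/h.png

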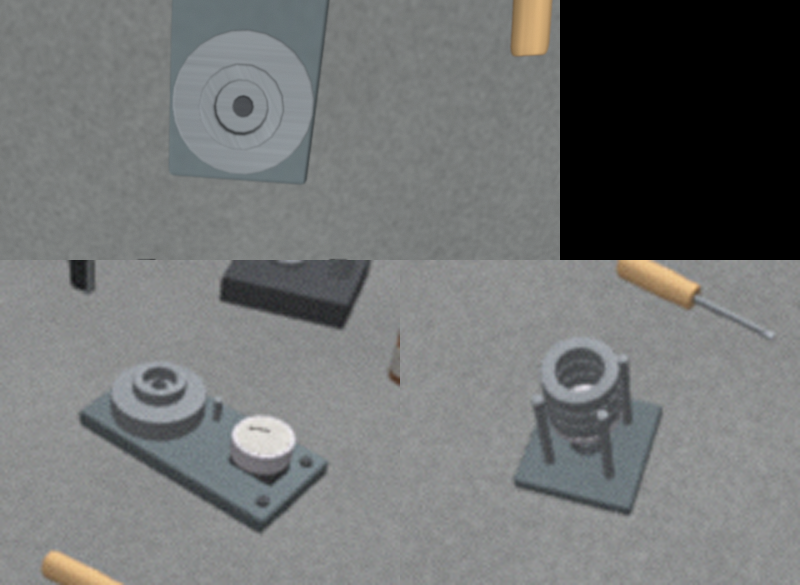

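The ring lies flat around the pin: in the crop, the pin is at (242,105) inside the ring's outline. The magazine's next ring is at the mouth and the gripper is clear of everything, so I'm handing in.

```bash
python3 -c "
from cell import robot
print(robot.job_done())"
```

```text
the job is handed in; nothing more can be done
None
```

The top ring now lies flat around the pin on the dial-gauge stand's table and is released, the next ring has risen to the magazine mouth, and the job was handed in at about 17.5 s.

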